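# Latch the hatch of the barrel tumbler

## Robot

A 6-joint arm with a two-finger parallel gripper is mounted at the origin on the work surface. World frame = base frame: x ahead of the robot, y to its left, z up, the work surface at z = 0. Lengths are in m, angles in degrees, forces in N, time in s.
With the tool pointing down it reaches from about 0.3 to 0.75 m from the base axis. Payload 8.5 kg.
Tool frame: the origin (TCP) lies at the very end of the fingers, on their centre line; the grasp point (between the pads) lies 19 mm behind it; z points along the fingers, y is the direction in which the jaws open and shut (so a half turn about z gives the same grasp; the last joint's range is limited). The gripper opens to 85 mm and grips with 20 to 120 N. Pads are 22 mm wide; open, the fingers measure 114 mm over their backs; the gripper's body (76 mm by 85 mm) begins 54 mm behind the grasp point. The pads swing forward as they close: fully open they stand 13 mm farther back than shut.
Start: joints at [-75.762, 21.807, 74.336, -0, 83.858, -12.336], TCP at [0.246, -0.492, 0.231] pointing down, gripper open.
Joint ranges: [-178.18, 178.18], [-50.72, 133.34], [12.68, 142.11], [-81.47, 261.47], [9.98, 163.14], [-165.26, 165.26]. Speed limits (degrees/s): [136.94, 136.94, 180, 180, 180, 180].

## Interface

Orientations are given as a 3x3 rotation matrix whose columns are the frame's x, y, z axes.
In Python, from rig import status, vision, env gives the robot as it stands.
- The arm moves only by the tool send_rows, never from a script. Its argument "targets" is a list of rows, each a list of 7 numbers: the shift along the tool's x, y, z in units of 50 mm (1.0 is 50 mm), then the turn, a rotation vector about the tool's x, y, z in units of 8 degrees (1.0 is 8 degrees), then the finger opening in mm, from 0 to 85.4. A call has 1 to 5 rows; each row is the pose to reach, as a shift and turn from the pose commanded when the call began, along the tool's axes at that moment; what a row does not reach only later rows make up. A row lasts 1/8 s, in which the tool goes at most 62.5 mm and 10.7 degrees, less where a joint would pass 70% of its speed; a pose out of reach is approached as far as the arm can. A call with a gripper value outside its range is refused whole. The fingers move at their own pace and stop on an object; "grip_force" is the grip in N (left out, the last holds). Time passes only in rows, so rows that repeat a pose let the fingers close. It gives the time, the measured TCP pose, the force and the opening at its end, in the units of the state.
- status.observe(): the state, without advancing time (a new reading comes with each control period).
- vision.get_image(name): name is "scene" or "top"; returns (picture, depth): 420x560x3 uint8, red, green, blue; 420x560 float32, m along the optical axis (not along the pixel's ray), 0 where there is no reading.
- vision.camera_model(name): a dict with "camera_matrix" (3x3 intrinsics, pixels), "view" (4x4, takes a point from world to camera coordinates). Camera axes: x right, y down, z forward; pixel columns grow to the right and rows downward; lengths in m; the calibration is good to about 2 mm. A picture is of the moment at which its call begins. camera_model takes no time and is no camera call.
- env.close_job(): hands the job in, once; it reports no verdict.
Trained networks look in the newest picture that a camera, given by its name, has taken for a name from the list of things; names that differ only in an ending like _2 or _b are one class to them, and where a whole thing is asked for, a point or a joint stands for the part that bears it (a point fixed in the world has none). Each returns a list of dicts, best first, with "p" (0 to 1); they miss things now and then, are a little off and sometimes report something else, mostly with a low value. They report only what shows in the picture. A call takes as long as a camera call.
- vision.masks_of(camera, label): "pixels" (420x560 bool, what is visible of it) and "extent" ([left, top, right, bottom] in pixels, round what is visible of it).
The state is a dict: "time_s": time; "q": joint angles; "qvel": joint speeds; "joint_efforts": joint torques, N m; "position": TCP position; "tool_rot": TCP orientation; "ft_force": force on the tool from outside, world axes, zero at the start; "wrist_torque": the same for the moment, N m; "grip_width": finger opening in m.
Only numpy, scipy, OpenCV 4.12 (cv2) and the standard library are available. Lean on these libraries where they do the work, as an engineer would, in place of code of your own. Each camera call takes 0.05 s, during which the arm holds its last target.

## Task

The hatch lid of the barrel tumbler is down but not fastened. Swing the latch's wire bail over, hook its bar behind the keeper on the lid and draw it snug, then press the lever over past dead centre until it lies fully home, so that the bail holds the lid under tension. Go gently: do not tug the bail hard against the keeper or lean on the lid (15 N at most), or press the lever with more than 25 N, leave the lid shut, and leave everything else on the bench where it is.

Things in the scene. Friction and masses are not known exactly. Their poses are not given: they have to be found in the camera images.
- tumbler: barrel tumbler fixed to the bench: green octagonal barrel, 180 mm across flats, 200 mm long, level, axle 125 mm high, hatch up. Origin on the bench under the barrel's middle; y along the barrel, z up, latch on the -x side ('outwards'): there the flat beside the hatch slopes down outwards at 45 degrees and carries the latch. Motor and belt guard at +x and the ends stay below 175 mm
- lever_pivot (a point): axis of the latch lever, parallel to the tumbler's y, at the middle of the latch's width; at (-76.9, 0, 198) mm in the tumbler's frame, 16 mm off the sloping flat. Hooked, the bail's springs resist the lever from between 1.75 and 0.8 rad down to dead centre at 0.17 rad, with 4 to 9 N at 50 mm from the pivot; past that they hold it down, but only a press onto its stop brings it surely home
- lever (a joint): lever angle, rad: 0 = home, lying along the slope, pointing down and outwards 45 degrees below level (stop); it grows as the lever swings up and over towards the lid: 0.79 level outwards, 2.36 straight up, stop at 2.88. Stiff pivot (0.05 N m): it stays where it is left
- lever_end (a point): on the lever 62 mm from the pivot, mid-width, on the face to press (upper face when the lever points outwards). The lever is a steel paddle 24 mm wide, 4 mm thick, this face 4 mm off the line through the pivot; a thin turned-up lip, seen only, runs on 10 mm
- bail: the bail's foot; origin on the pin that joins it to the lever, 16 mm from the lever's pivot. The bail straddles the lever and is longer, so it swings past the lever's end. The pin is stiff (0.065 N m): the bail stays where it is left, and is carried round by a turning lever unless something holds it
- bail_bar: the bail's cross bar, the end that hooks over the keeper; origin at its centre. Steel, 8 mm thick, 50 mm long, along the tumbler's y; it turns freely in the eyes of two rods, 38 mm apart, that join it to the pin 65 mm away through springs that yield above 12 N. Its flat ends stand out 3.5 mm past the rods: hold it there. It can be led anywhere 50 to 80 mm from the lever's pivot
- lid: aluminium hatch lid 90 x 150 x 8 mm, shut and level, resting on its seal by its own weight, top 226 mm above the bench; hinged at the +x side. Origin on the hinge axis at (47.5, 0, 222) mm in the tumbler's frame
- keeper_mid (a point): where the bar's centre seats if the keeper is at mid-slot: (-37.3, 0, 237.6) mm in the tumbler's frame. The keeper, a steel hook 24 mm wide, is screwed on the lid through slots and may stand up to 6.5 mm farther in or out (tumbler x): feel or see it. Floor 4 mm below this point, 7.6 mm above the lid; at its outer end a tab 8 mm high, 4 mm thick, leaning 11 degrees inwards
- keeper_floor (a point): on the keeper's floor, mid-slot, 12 mm inwards (+x) of keeper_mid. The bar goes down on the inner side of the tab, onto this floor, then is drawn outwards until it meets the tab (sliding alone takes 3 to 6 N). Left more than about 5 mm short of the tab, the stiff bail is carried over the tab when the lever turns
- bowl: steel mixing bowl, 110 mm across, 45 mm high; origin under its centre. A bystander
- brush: wooden bench brush, 160 mm long, lying; origin under its centre. A bystander
- polish_bar: bar of brown polishing compound 100 x 45 x 32 mm; origin under its centre. A bystander
- jar: closed glass jar, 72 mm across, 95 mm high; origin under its centre. A bystander
- mandrel: tapered steel ring mandrel, 315 mm long, lying; origin under its middle. A bystander
- handpiece: dark handpiece with a sanding drum, 185 mm long, lying; origin under it near the drum. A bystander
- pliers: flat-nose pliers, 150 mm long, lying; origin under them near the joint. A bystander

How it is judged (in metres and radians):
On the way:
1. the bail's bar lies behind the keeper's tab and takes hold of it while the lever is still up (contact force between bail_bar and lid above 1.5 N and distance between bail_bar and keeper_mid below 0.01 m and value of joint lever above 0.4 rad), for 0.1 s.
At the end, for the whole second after the job is handed in: the lever lies home on the slope (within 0.05 rad of its stop), the bail's bar sits in the keeper (within 10 mm of the keeper's middle setting) and pulls on it with more than 8 N, and the lid is shut (level within 0.03 rad) (value of joint lever below 0.05 rad and contact force between bail_bar and lid above 8 N and distance between bail_bar and keeper_mid below 0.01 m and angle between lid's own z axis and vertical below 0.03 rad); the robot touches nothing.
It fails at once if the held bail is pulled or pushed against the keeper or lid with more than 15 N (contact force between the fingers and bail above 0.3 N and contact force between bail and lid above 15 N).
It fails at once if the fingers press the lever with more than 25 N (not (contact force between the fingers and bail above 0.3 N) and contact force between the fingers and tumbler above 25 N).
It fails at once if the gripper leans on the lid with more than 15 N (contact force between the fingers and lid above 15 N).
It fails at once if the lid is lifted (angle between lid's own z axis and vertical above 0.15 rad).
It fails at once if a bystander is moved by more than 30 mm (distance of any of bowl, brush, polish_bar, jar, mandrel, handpiece, pliers from where it was at the start of the episode above 0.03 m).
It also fails if it takes over 58 s, if anything falls off the work surface, if the arm or the gripper's body presses on something with over 40 N, if the wrist force passes 120 N, or if a joint passes its speed limit or range.

## Working session

There is one attempt and no reset: what is moved stays moved. The work goes in short steps, Python scripts to look and compute and a tool call to move; the robot and the scene stay as the last step left them, time stands still between calls to the robot, and variables do not carry over. Pictures are saved under pics/ and viewed, and the job is handed in when it is done.

Besides the shell and the picture viewer there is one more tool, called after ">>>" as name([rows], argument=value, ...), one row to a line, values as JSON. send_rows: Moves the arm, as the interface text tells. Its arguments: {"type":"object","properties":{"targets":{"type":"array","items":{"type":"array","items":{"type":"number"}}},"grip_force":{"type":"number"}},"required":["targets"]}

```bash
ls; mkdir -p pics; python3 - <<'E'
from rig import status, vision, env
import cv2
print(status.observe())
for n in ("scene","top"):
    im,d=vision.get_image(n); cv2.imwrite(f"pics/{n}0.png",im[...,::-1]); import numpy as np; np.save(f"pics/{n}0.npy",d)
    print(vision.camera_model(n))
E
```

```text
pics
{'time_s': 0.0, 'q': array([-7.57601954e+01,  2.18413073e+01,  7.43860785e+01,  5.33914983e-04,
        8.38573232e+01, -1.23364362e+01]), 'qvel': array([-0.05862019,  0.03731864, -0.03593887, -0.10168398, -0.01855035,
        0.05389095]), 'joint_efforts': array([ 1.12680500e-03, -4.48458552e+01, -2.31280106e+01, -1.14986615e-04,
        4.72998305e-03, -3.83332610e-05]), 'position': array([ 0.24598319, -0.49159483,  0.23070101]), 'tool_rot': array([[ 8.94340342e-01,  4.47387110e-01, -3.54690173e-04],
       [ 4.47387133e-01, -8.94339250e-01,  1.43530411e-03],
       [ 3.24923213e-04, -1.44233418e-03, -9.99998907e-01]]), 'ft_force': array([-0.46492793, -0.65717942, -0.67885174]), 'wrist_torque': array([ 0.0203123 ,  0.00728584, -0.00433815]), 'grip_width': 0.08562687375445771}
{'camera_matrix': array([[397.89154214,   0.        , 279.65978732],
       [  0.        , 397.89154214, 208.51621393],
       [  0.        ,   0.        ,   1.        ]]), 'view': array([[-2.21020913e-02,  9.99755422e-01,  7.70592962e-04,
         5.29452754e-02],
       [ 8.16647946e-01,  1.84986604e-02, -5.76839607e-01,
        -3.97617206e-01],
       [-5.76712780e-01, -1.21200585e-02, -8.16857071e-01,
         1.66886645e+00],
       [ 0.00000000e+00,  0.00000000e+00,  0.00000000e+00,
         1.00000000e+00]])}
{'camera_matrix': array([[483.43270624,   0.        , 276.48740528],
       [  0.        , 483.43270624, 202.37034969],
       [  0.        ,   0.        ,   1.        ]]), 'view': array([[ 0.02826949, -0.99957305,  0.00738559, -0.06932533],
       [-0.98725746, -0.02907717, -0.15645202,  0.62179836],
       [ 0.15659997, -0.00286866, -0.98765795,  1.42786774],
       [ 0.        ,  0.        ,  0.        ,  1.        ]])}
```

View pics/scene0.png

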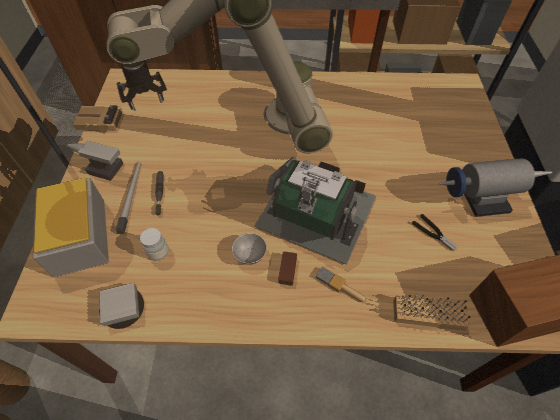

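View pics/top0.png

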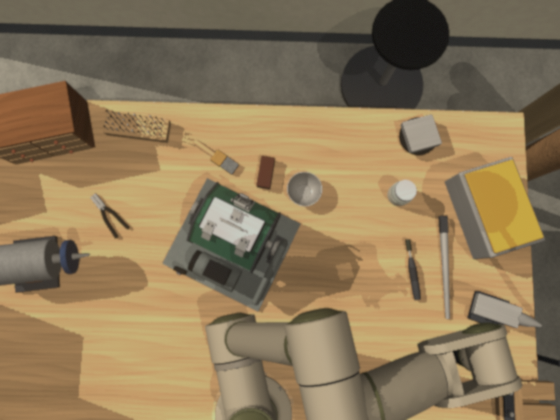

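```bash
python3 - <<'E'
import cv2
a=cv2.imread("pics/scene0.png")[145:265,245:385]; b=cv2.imread("pics/top0.png")[170:315,155:310]
cv2.imwrite("pics/s0z.png",cv2.resize(a,None,fx=5,fy=5,interpolation=cv2.INTER_CUBIC)); cv2.imwrite("pics/t0z.png",cv2.resize(b,None,fx=4,fy=4,interpolation=cv2.INTER_CUBIC))
E
```

```text
(no output)
```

View pics/s0z.png

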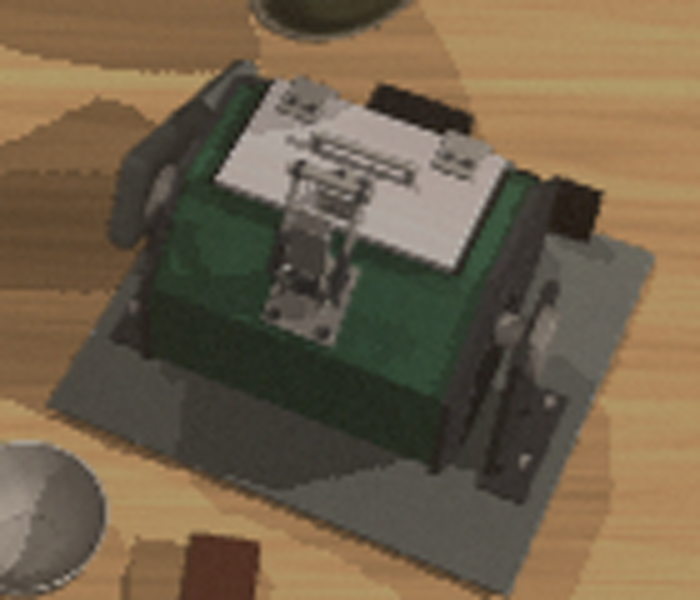

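View pics/t0z.png

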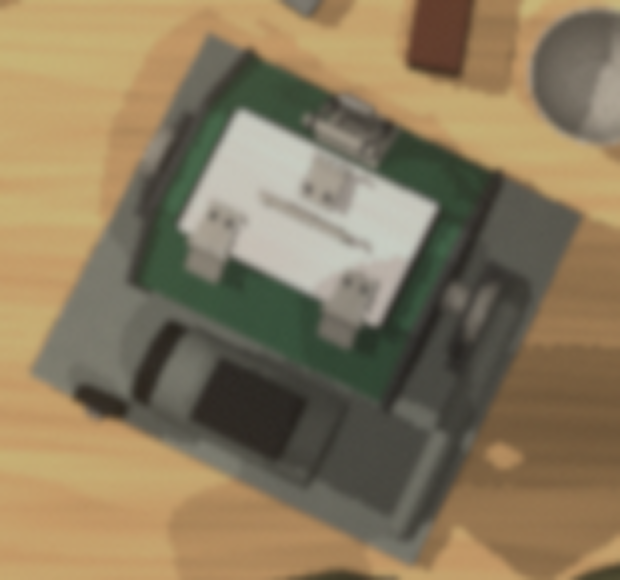

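```bash
cat > h.py <<'E'
import numpy as np, cv2
from rig import status, vision, env
def unproj(n,u,v,z):
    c=vision.camera_model(n);K=np.array(c['camera_matrix']);V=np.array(c['view'])
    p=np.stack([(u-K[0,2])/K[0,0]*z,(v-K[1,2])/K[1,1]*z,z],-1)
    return (p-V[:3,3])@V[:3,:3]
def proj(n,P):
    c=vision.camera_model(n);K=np.array(c['camera_matrix']);V=np.array(c['view'])
    q=np.atleast_2d(P)@V[:3,:3].T+V[:3,3]
    return np.stack([q[:,0]/q[:,2]*K[0,0]+K[0,2],q[:,1]/q[:,2]*K[1,1]+K[1,2]],-1)
E
python3 - <<'E'
from h import *
for n in ("scene","top"):
    im,d=vision.get_image(n)
    for l in ("tumbler","lid","lever","bail","bail_bar","keeper_mid"):
        r=vision.masks_of(n,l)
        for k in r[:2]:
            m=k['pixels']; v,u=np.nonzero(m&(d>0))
            if len(v)==0: print(n,l,k['p'],k['extent'],'none'); continue
            P=unproj(n,u,v,d[v,u])
            print(n,l,round(k['p'],2),k['extent'],m.sum(),np.median(P,0).round(4),P.min(0).round(3),P.max(0).round(3))
            np.save(f"pics/{n}_{l}.npy",m)
E
```

```text
scene tumbler 0.94 [253.5, 155.6, 376.2, 261.3] 8161 [0.5823 0.0724 0.1352] [ 0.257 -0.124 -0.006] [0.701 0.295 0.281]
scene lid 0.8 [289.9, 159.3, 347.8, 193.2] 1152 [0.5366 0.0741 0.2268] [ 0.317 -0.014  0.001] [0.607 0.175 0.281]
scene lever 0.55 [291.5, 160.1, 345.6, 198.7] 1207 [0.5379 0.0736 0.2267] [ 0.392 -0.014  0.118] [0.611 0.153 0.277]
scene lever 0.5 [299.0, 177.9, 318.0, 202.7] 288 [0.6049 0.0371 0.2374] [0.548 0.014 0.189] [0.62  0.074 0.279]
scene bail 0.56 [302.0, 178.9, 316.9, 201.3] 23 [0.5902 0.0496 0.2752] [0.577 0.025 0.217] [0.617 0.063 0.279]
scene bail 0.43 [231.8, 233.3, 266.9, 267.2] 851 [ 0.6567 -0.1381  0.0184] [ 0.587 -0.188 -0.005] [ 0.726 -0.081  0.051]
scene keeper_mid 0.95 [289.3, 157.6, 345.8, 199.2] 1173 [0.5392 0.0737 0.2268] [ 0.327 -0.014 -0.004] [0.607 0.19  0.281]
top tumbler 0.91 [161.3, 179.2, 302.1, 311.1] 10432 [0.4855 0.07   0.1418] [ 0.294 -0.127 -0.007] [0.698 0.292 0.283]
top lid 0.89 [201.7, 199.4, 264.1, 253.3] 1931 [0.5324 0.0673 0.2264] [ 0.466 -0.014  0.2  ] [0.601 0.152 0.245]
top lid 0.47 [165.4, 177.6, 298.1, 311.9] 10240 [0.4844 0.0709 0.1431] [ 0.301 -0.123 -0.004] [0.695 0.293 0.283]
top lever 0.67 [232.0, 191.5, 252.2, 205.7] 165 [0.5988 0.0409 0.2615] [ 0.571  0.015 -0.002] [0.658 0.072 0.283]
top lever 0.17 [201.8, 199.4, 264.3, 251.0] 1988 [0.5332 0.0669 0.2264] [ 0.463 -0.019  0.199] [0.606 0.152 0.245]
top bail 0.36 [202.7, 199.3, 264.8, 252.2] 1903 [0.5325 0.0662 0.2264] [ 0.466 -0.017  0.199] [0.601 0.148 0.245]
top bail_bar 0.38 [234.0, 199.0, 243.0, 206.3] 28 [0.5843 0.0513 0.2748] [0.578 0.038 0.27 ] [0.591 0.062 0.279]
top keeper_mid 0.92 [203.6, 198.5, 260.1, 254.6] 1920 [0.5326 0.0664 0.2264] [ 0.468 -0.014  0.203] [0.601 0.152 0.245]
```

```bash
python3 - <<'E'
from h import *
allP=[]
for n in ("scene","top"):
    im,d=vision.get_image(n)
    v,u=np.nonzero(d>0);P=unproj(n,u,v,d[v,u]); c=im[v,u].astype(int)
    m=(P[:,2]>.219)&(P[:,2]<.234)&(P[:,0]>.42)&(P[:,0]<.65)&(P[:,1]>-.06)&(P[:,1]<.19)&(c.min(1)>95)
    Q=P[m];print(n,m.sum(),np.median(Q,0))
    # outlier-resistant: erode via image mask largest comp
    M=np.zeros(d.shape,np.uint8);M[v[m],u[m]]=1
    k,lab,st,_=cv2.connectedComponentsWithStats(M);i=1+st[1:,4].argmax();Q=P[m][lab[v[m],u[m]]==i]
    r=cv2.minAreaRect((Q[:,:2]*1000).astype(np.float32));print(r,cv2.boxPoints(r).round(1).tolist())
    # whole depth cloud above barrel: dump points >0.24
    sel=(P[:,2]>.232)&(P[:,0]>.42)&(P[:,0]<.7)&(P[:,1]>-.06)&(P[:,1]<.19)
    print(np.c_[P[sel]*1000,u[sel],v[sel]].round(0)[:60].astype(int).tolist())
E
```

```text
scene 977 [0.53595145 0.07928615 0.22640324]
((533.9822998046875, 68.97989654541016), (150.0952911376953, 97.3790512084961), 66.02581024169922) [[459.0, 20.200000762939453], [548.0, -19.399999618530273], [609.0, 117.80000305175781], [520.0, 157.3000030517578]]
[[486, 28, 232, 303, 164], [519, 39, 239, 307, 171], [520, 42, 240, 308, 171], [523, 45, 243, 309, 171], [520, 39, 236, 307, 172], [525, 42, 241, 308, 172], [524, 45, 240, 309, 172], [526, 50, 242, 311, 172], [524, 54, 241, 312, 172], [523, 39, 234, 307, 173], [524, 42, 235, 308, 173], [528, 48, 240, 310, 173], [526, 51, 238, 311, 173], [525, 54, 237, 312, 173], [527, 56, 239, 313, 173], [529, 59, 242, 314, 173], [528, 62, 241, 315, 173], [529, 54, 238, 312, 174], [531, 56, 240, 313, 174], [529, 59, 238, 314, 174], [534, 62, 244, 315, 174], [531, 65, 240, 316, 174], [531, 68, 240, 317, 174], [532, 62, 237, 315, 175], [530, 66, 235, 316, 175], [533, 68, 238, 317, 175], [535, 71, 240, 318, 175], [536, 74, 242, 319, 175], [538, 76, 244, 320, 175], [535, 71, 236, 318, 176], [539, 74, 240, 319, 176], [542, 76, 244, 320, 176], [538, 
[... 1887 characters left out ...]
1, 24, 265, 248, 197], [597, 62, 271, 233, 198], [599, 61, 255, 234, 198], [599, 58, 256, 235, 198], [599, 56, 255, 236, 198], [603, 55, 234, 237, 198], [604, 36, 232, 244, 198], [603, 33, 236, 245, 198], [602, 30, 244, 246, 198], [598, 26, 269, 247, 198], [601, 25, 251, 248, 198], [599, 114, 232, 215, 199], [599, 105, 234, 218, 199], [593, 67, 275, 231, 199], [593, 65, 274, 232, 199], [592, 61, 280, 233, 199], [593, 59, 277, 234, 199], [596, 58, 262, 235, 199], [600, 28, 238, 247, 199], [600, 25, 238, 248, 199], [590, 67, 278, 231, 200], [591, 64, 275, 232, 200], [591, 62, 275, 233, 200], [591, 59, 275, 234, 200], [591, 57, 271, 235, 200], [587, 67, 277, 231, 201], [587, 64, 278, 232, 201]]
```

```bash
python3 - <<'E'
from h import *
from scipy.optimize import least_squares
for n in ("scene","top"):
    im,d=vision.get_image(n)
    v,u=np.nonzero(d>0);P=unproj(n,u,v,d[v,u])*1000; c=im[v,u].astype(int)
    g=(c[:,1]>c[:,0]+6)&(c[:,1]>c[:,2]+3)&(P[:,0]>420)&(P[:,0]<700)&(P[:,1]>-80)&(P[:,1]<210)
    P=P[g]
    def tf(p,P):
        th=p[2];x=P[:,0]-p[0];y=P[:,1]-p[1]
        return np.c_[np.cos(th)*x+np.sin(th)*y,-np.sin(th)*x+np.cos(th)*y,P[:,2]]
    def sel(p,P):
        T=tf(p,P);s=[]
        a=(T[:,0]<-45)&(T[:,0]>-85)&(T[:,2]>165)&(T[:,2]<210)
        b=(T[:,0]>45)&(T[:,0]<85)&(T[:,2]>160)&(T[:,2]<210)
        return a,b
    p=np.array([533.,70,np.deg2rad(155.5)])
    for it in range(6):
        a,b=sel(p,P)
        def res(q):
            T=tf(np.array([p[0]+q[0]*np.cos(p[2]),p[1]+q[0]*np.sin(p[2]),p[2]+q[1]]),P)
            ra=(-T[a,0]+T[a,2]-125)/2**.5-90
            rb=(T[b,0]+T[b,2]-125)/2**.5-90
            return np.r_[ra,rb]
        s=least_squares(res,[0,0],loss='soft_l1',f_scale=1.5)
        p=np.array([p[0]+s.x[0]*np.cos(p[2]),p[1]+s.x[0]*np.sin(p[2]),p[2]+s.x[1]])
    T=tf(p,P)
    r=res([0,0])
    print(n,p[:2],np.rad2deg(p[2]),a.sum(),b.sum(),np.median(r[:a.sum()]),np.median(r[a.sum():]),np.std(r))
    m=(abs(T[:,2]-215)<60)&(abs(T[:,1])<125)
    print('y range green slope',np.percentile(T[a,1],[0,.5,1,5,95,99,99.5,100]).round(1), [np.percentile(T[a&(abs(T[:,0]+k)<4),1],[1,99]).round(1).tolist() for k in (55,65,75)])
    if b.sum(): print(np.percentile(T[b,1],[0,.5,1,5,95,99,99.5,100]).round(1))
E
```

```text
scene [535.86398729  68.69380541] 155.1766804933493 864 9 -0.004090678380343604 0.6302076801408134 2.0741853685529996
y range green slope [-93.7 -93.3 -92.3 -86.9  87.6  93.1  93.9  96.6] [[-92.1, 94.9], [-92.5, 92.1], [-92.3, 93.2]]
[-87.1 -87.1 -87.  -86.5  92.6  92.7  92.7  92.7]
top [535.34230627  68.93249147] 155.39004599999956 552 835 -0.0021585031035087354 -0.041197861482785925 1.860006512260066
y range green slope [-92.3 -91.4 -90.3 -85.4  89.9  94.5  95.4  96. ] [[-89.6, 94.6], [-91.2, 94.2], [-90.0, 93.9]]
[-92.  -91.3 -90.7 -84.3  89.7  95.8  96.8  97.6]
```

```bash
cat >> h.py <<'E'
TO=np.array([535.2,67.9,0.]);TH=np.deg2rad(155.3)
RT=np.array([[np.cos(TH),-np.sin(TH),0],[np.sin(TH),np.cos(TH),0],[0,0,1]])
def toT(P): return (np.asarray(P)-TO)@RT   # mm
def toW(T): return np.asarray(T)@RT.T+TO
E
python3 - <<'E'
from h import *
img=np.full((560,760,3),255,np.uint8)
S=4
def px(x,z): return int((x+110)*S),int((290-z)*S)
for n,col in (("scene",(0,0,255)),("top",(255,0,0))):
    im,d=vision.get_image(n)
    v,u=np.nonzero(d>0);T=toT(unproj(n,u,v,d[v,u])*1000)
    m=(abs(T[:,1])<32)&(T[:,0]>-110)&(T[:,0]<80)&(T[:,2]>150)&(T[:,2]<290)
    for t in T[m]:
        c=col if abs(t[1])<14 else ((120,120,255) if col[2] else (255,120,120))
        cv2.circle(img,px(t[0],t[2]),2,c,-1)
    hs=(T[:,2]>232)&(T[:,2]<250)&(abs(T[:,1])<60)&(T[:,0]>-60)&(T[:,0]<70)
    hi=T[(T[:,2]>268)&(T[:,0]<-20)&(abs(T[:,1])<50)&(T[:,0]>-110)]
    print(n,'high',len(hi),np.median(hi,0),hi.min(0),hi.max(0))
for p in ((-76.9,198),(-37.3,237.6)): cv2.circle(img,px(*p),6,(0,160,0),2)
for a in (50,65,80): cv2.circle(img,px(-76.9,198),a*S,(200,200,200),1)
cv2.line(img,px(-45,226),px(45,226),(0,0,0),1)
cv2.imwrite("pics/side.png",img)
E
```

```text
scene high 70 [-55.99938015   0.59081007 274.50826593] [-81.03210743 -24.98178578 268.38115506] [-47.54059219  25.28553621 281.28196601]
top high 74 [-52.65945963   1.35730308 274.4659422 ] [-78.06566214 -22.81335155 268.09138681] [-47.11493704  25.48342175 280.06547341]
```

View pics/side.png

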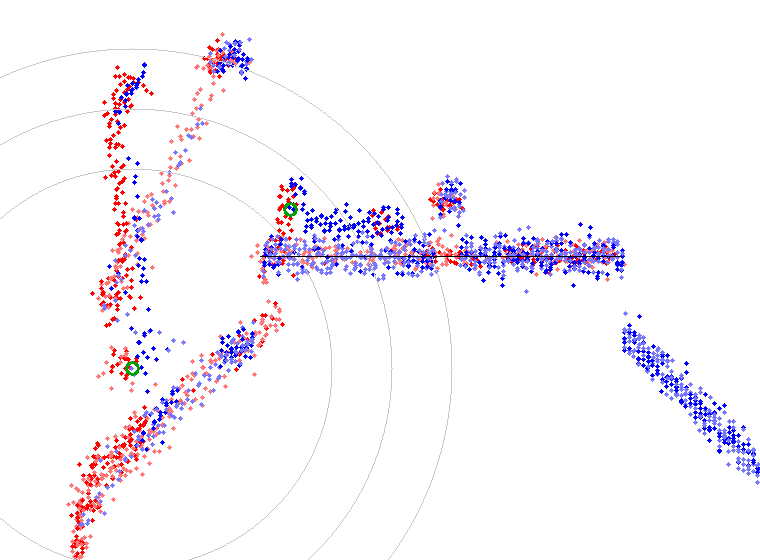

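```bash
python3 - <<'E'
from h import *
for n in ("scene","top"):
    A=[]
    for k in range(3):
        im,d=vision.get_image(n)
        v,u=np.nonzero(d>0);T=toT(unproj(n,u,v,d[v,u])*1000);A.append(np.c_[T,u,v])
    T=np.vstack(A)
    for z0,z1 in ((232,235),(235,238),(238,241),(241,244),(244,248)):
        m=(abs(T[:,1])<11)&(T[:,0]>-50)&(T[:,0]<-8)&(T[:,2]>z0)&(T[:,2]<z1)
        print(n,z0,m.sum(),np.percentile(T[m,0],[5,25,50,75,95]).round(1) if m.any() else '')
    m=(T[:,2]>231)&(T[:,2]<250)&(abs(T[:,1])<40)&(T[:,0]>-50)&(T[:,0]<-8)
    print('keeper y',np.percentile(T[m,1],[2,10,50,90,98]).round(1))
    m=(T[:,2]>268)&(T[:,0]<-45)&(T[:,0]>-62)&(abs(T[:,1])<35)&(abs(T[:,1])>10)
    print('bar',m.sum(),np.median(T[m],0)[:3].round(1),np.percentile(T[m,1],[2,98]).round(1),np.percentile(T[m,0],[5,95]).round(1))
E
```

```text
scene 232 37 [-41.2 -39.9 -36.8 -14.1 -10.6]
scene 235 28 [-40.9 -38.5 -18.2 -15.3 -13.6]
scene 238 27 [-41.4 -39.8 -37.9 -36.9 -34. ]
scene 241 16 [-40.8 -38.2 -37.6 -35.3 -34.8]
scene 244 7 [-40.  -39.3 -38.4 -37.9 -37.2]
keeper y [-12.   -9.    0.    9.2  11.5]
bar 115 [-55.1  10.4 274.8] [-24.8  24.2] [-59.6 -49.3]
top 232 94 [-32.3 -28.3 -22.1 -16.7 -10.7]
top 235 59 [-33.2 -27.7 -21.3 -14.2 -11.6]
top 238 27 [-37.6 -36.4 -33.9 -18.7 -14. ]
top 241 20 [-37.3 -36.2 -34.9 -33.8 -32.8]
top 244 9 [-37.2 -36.  -35.9 -35.8 -34.7]
keeper y [-26.5  -8.9   1.7  11.7  26.7]
bar 117 [-52.2  10.3 275.3] [-22.8  25. ] [-56.9 -48.3]
```

```bash
cat >> h.py <<'E'
from scipy.spatial.transform import Rotation as Ro
def toolR(tilt=0):
    # tool x=+x tumbler, y=-y tumbler(as down), z down; tilt about tumbler y (deg)
    R0=RT@np.array([[1,0,0],[0,-1,0],[0,0,-1.]])
    return RT@Ro.from_euler('y',tilt,degrees=True).as_matrix()@RT.T@R0
def rows(Tmm,tilt=0):
    s=status.observe();p=np.array(s['position'])*1000;R=np.array(s['tool_rot'])
    W=toW(Tmm);d=R.T@(W-p)/50
    r=Ro.from_matrix(R.T@toolR(tilt)).as_rotvec(degrees=True)/8
    print('t',s['time_s'],'posT',toT(p).round(1),'->W',W.round(1),'shift',d.round(3),'turn',r.round(3),'F_T',(np.array(s['ft_force'])@RT).round(2),'w',round(s['grip_width']*1000,1))
def st():
    s=status.observe();p=np.array(s['position'])*1000;R=np.array(s['tool_rot'])
    print('t',round(s['time_s'],2),'posT',toT(p).round(2),'axT z',(RT.T@R[:,2]).round(3),'F_T',(np.array(s['ft_force'])@RT).round(2),'w',round(s['grip_width']*1000,1))
E
python3 - <<'E'
from h import *
rows([-53,0,350])
E
```

```text
t 1.4 posT [ 28.8 629.4 231.3] ->W [583.4  45.8 350. ] shift [10.844 -6.599 -2.374] turn [ -0.     -0.    -16.091] F_T [ 0.38  0.31 -0.36] w 85.3
```

>>> send_rows([
  [0,0,-1.2,0,0,0,64],
  [0,0,-2.4,0,0,0,64],
  [0,0,-2.4,0,0,-1,64],
  [0,0,-2.4,0,0,-2,64],
  [0,0,-2.4,0,0,-3,64],
])

```text
time_s: 2.02
position: [0.246, -0.4918, 0.3514]
tool_rot: [[0.632, 0.775, 0.0], [0.775, -0.632, -0.0], [-0.0, 0.0, -1.0]]
ft_force: [-0.2, 0.4, 0.6]
grip_width: 0.0637
```

```bash
python3 - <<'E'
from h import *
rows([-53,0,350])
E
```

```text
t 2.025 posT [ 28.8 629.4 351.4] ->W [583.4  45.8 350. ] shift [12.597 -1.559  0.027] turn [ 0.0000e+00  1.0000e-03 -1.3058e+01] F_T [ 0.33 -0.25  0.56] w 63.7
```

>>> send_rows([
  [1.2,-0.2,0,0,0,-1.3,64],
  [2.4,-0.3,0,0,0,-2.6,64],
  [3.6,-0.4,0,0,0,-3.9,64],
  [4.8,-0.6,0,0,0,-5.2,64],
  [6.0,-0.8,0,0,0,-6.5,64],
])

```text
time_s: 2.65
position: [0.4063, -0.233, 0.3515]
tool_rot: [[-0.223, 0.975, 0.0], [0.975, 0.223, -0.0], [-0.0, 0.0, -1.0]]
ft_force: [0.2, 0.4, -0.6]
grip_width: 0.0642
```

```bash
python3 - <<'E'
from h import *
rows([-53,0,350])
E
```

```text
t 2.65 posT [ -8.6 327.2 351.5] ->W [583.4  45.8 350. ] shift [4.643 4.696 0.029] turn [ 1.00e-03  3.00e-03 -6.55e+00] F_T [ 0.01 -0.41 -0.6 ] w 64.2
```

>>> send_rows([
  [0.9,0.9,0,0,0,-1.3,64],
  [1.8,1.8,0,0,0,-2.6,64],
  [2.7,2.7,0,0,0,-3.9,64],
  [3.6,3.6,0,0,0,-5.2,64],
  [4.643,4.696,0.029,0,0,-6.55,64],
])

```text
time_s: 3.28
position: [0.5752, 0.0302, 0.3504]
tool_rot: [[-0.908, 0.418, 0.001], [0.418, 0.908, -0.0], [-0.001, 0.0, -1.0]]
ft_force: [-0.2, -0.1, 0.6]
grip_width: 0.0639
```

```bash
python3 - <<'E'
from h import *
rows([-53,0,262.5])
E
```

```text
t 3.275 posT [-52.1  17.5 350.4] ->W [583.4  45.8 262.5] shift [-0.016  0.35   1.758] turn [ 0.     0.005 -0.003] F_T [0.17 0.22 0.58] w 63.9
```

>>> send_rows([
  [0,0,0,0,0,0,64],
])

```text
time_s: 3.4
position: [0.5756, 0.0315, 0.349]
tool_rot: [[-0.908, 0.418, -0.001], [0.418, 0.908, 0.001], [0.002, 0.0, -1.0]]
ft_force: [0.2, -0.2, -1.1]
grip_width: 0.0643
```

```bash
python3 - <<'E'
from h import *
rows([-53,0,262.5])
im,d=vision.get_image("top");cv2.imwrite("pics/top1.png",cv2.resize(im[170:290,180:320,::-1],None,fx=5,fy=5,interpolation=cv2.INTER_CUBIC))
im,d=vision.get_image("scene");cv2.imwrite("pics/scene1.png",cv2.resize(im[130:240,240:380,::-1],None,fx=5,fy=5,interpolation=cv2.INTER_CUBIC))
rows([-53,0,262.5])
E
```

```text
t 3.4 posT [-51.9  16.2 349. ] ->W [583.4  45.8 262.5] shift [-0.025  0.324  1.731] turn [ 0.001 -0.011 -0.001] F_T [-0.25  0.09 -1.1 ] w 64.3
t 3.5 posT [-52.1  19.5 349.9] ->W [583.4  45.8 262.5] shift [-0.016  0.391  1.747] turn [-0.004 -0.004 -0.048] F_T [-0.26  0.46  0.04] w 64.1
```

View pics/scene1.png

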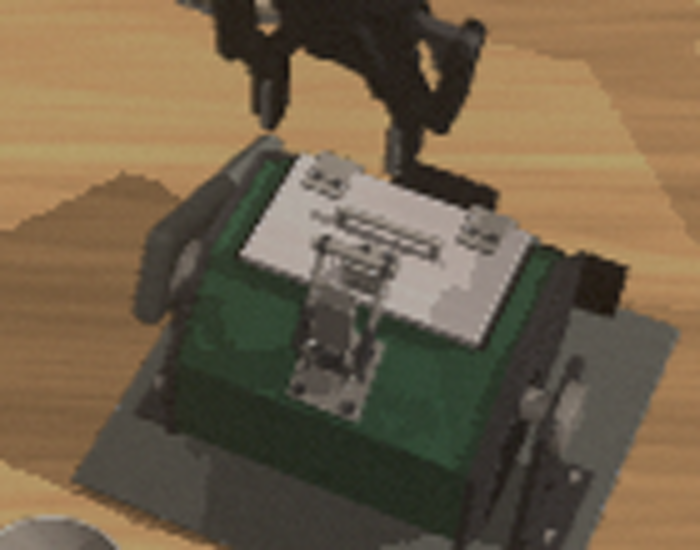

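>>> send_rows([
  [-0.02,0.37,0.6,0,0,0,64],
  [-0.02,0.37,0.9,0,0,0,64],
  [-0.02,0.37,0.9,0,0,0,64],
  [-0.02,0.37,0.9,0,0,0,64],
])

```text
time_s: 4.0
position: [0.5832, 0.0436, 0.3064]
tool_rot: [[-0.905, 0.426, 0.002], [0.426, 0.905, -0.0], [-0.002, 0.0, -1.0]]
ft_force: [-0.6, -0.1, 0.8]
grip_width: 0.0641
```

```bash
python3 - <<'E'
from h import *
rows([-53,0,262.5])
im,d=vision.get_image("scene");cv2.imwrite("pics/scene2.png",cv2.resize(im[130:240,240:380,::-1],None,fx=5,fy=5,interpolation=cv2.INTER_CUBIC))
rows([-53,0,262.5])
E
```

```text
t 4.0 posT [-53.8   2.1 306.4] ->W [583.4  45.8 262.5] shift [0.017 0.041 0.879] turn [ 0.003  0.013 -0.061] F_T [0.49 0.36 0.82] w 64.1
t 4.05 posT [-53.7   1.8 306.4] ->W [583.4  45.8 262.5] shift [0.017 0.036 0.879] turn [ 0.004  0.014 -0.058] F_T [-0.15 -0.19  0.37] w 64.0
```

View pics/scene2.png

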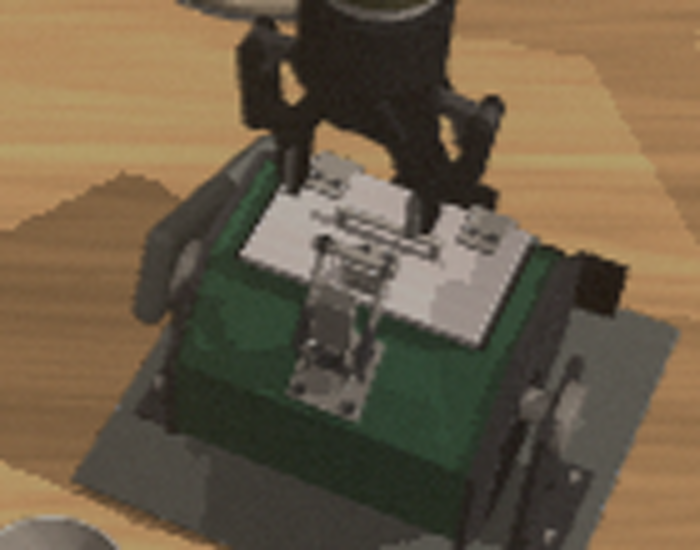

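>>> send_rows([
  [0.017,0.036,0.3,0,0,-0.06,64],
  [0.017,0.036,0.6,0,0,-0.06,64],
  [0.017,0.036,0.86,0,0,-0.06,64],
  [0.017,0.036,0.86,0,0,-0.06,64],
])

```text
time_s: 4.55
position: [0.583, 0.0464, 0.2618]
tool_rot: [[-0.909, 0.417, -0.001], [0.417, 0.909, 0.0], [0.001, -0.0, -1.0]]
ft_force: [0.1, 0.0, 0.5]
grip_width: 0.064
```

```bash
python3 - <<'E'
from h import *
st()
for n,sl in (("scene",(slice(130,240),slice(240,380))),("top",(slice(170,280),slice(180,320)))):
    im,d=vision.get_image(n);cv2.imwrite(f"pics/{n}3.png",cv2.resize(im[sl][...,::-1],None,fx=5,fy=5,interpolation=cv2.INTER_CUBIC))
    v,u=np.nonzero(d>0);T=toT(unproj(n,u,v,d[v,u])*1000)
    dark=im[v,u].max(1)<60
    m=(T[:,0]<-30)&(T[:,0]>-90)&(abs(T[:,1])<60)&(T[:,2]>255)&(T[:,2]<285)
    for s in (1,-1):
        k=m&(s*T[:,1]>28)
        if k.any(): print(n,s,k.sum(),T[k].min(0).round(1),np.median(T[k],0).round(1),T[k].max(0).round(1))
rows([-53,0,262.5])
E
```

```text
t 4.55 posT [-52.41  -0.39 261.77] axT z [ 0.001  0.    -1.   ] F_T [-0.1  -0.06  0.47] w 64.0
scene 1 23 [-63.9  31.1 266.2] [-58.4  34.1 279.6] [-41.6  46.2 284.9]
scene -1 14 [-64.7 -45.6 273.2] [-61.3 -39.1 279.1] [-50.6 -32.8 284.6]
t 4.65 posT [-52.8  -0.6 262.9] ->W [583.4  45.8 262.5] shift [-0.004 -0.012  0.007] turn [0.002 0.007 0.011] F_T [0.11 1.1  0.06] w 64.0
```

View pics/scene3.png

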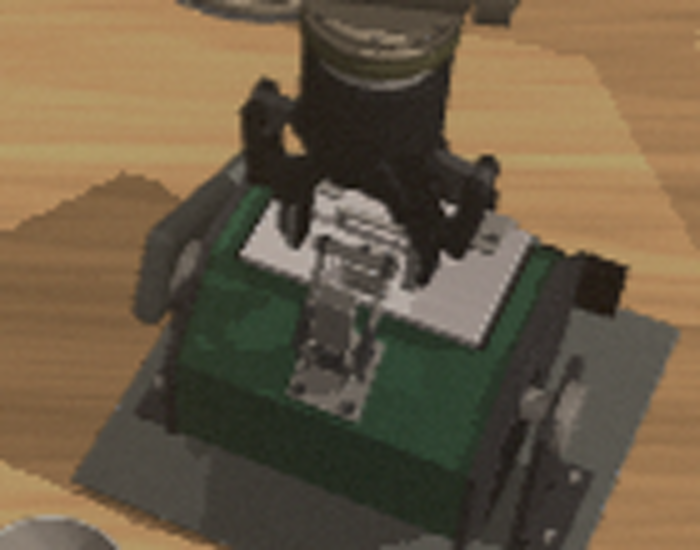

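>>> send_rows([
  [0,0,0,0,0,0,56],
  [0,0,0,0,0,0,46],
  [0,0,0,0,0,0,46],
  [0,0,0,0,0,0,46],
], grip_force=25)

```text
time_s: 5.15
position: [0.5832, 0.0464, 0.2629]
tool_rot: [[-0.909, 0.416, 0.001], [0.416, 0.909, -0.0], [-0.001, -0.0, -1.0]]
ft_force: [-2.3, -2.2, 5.0]
grip_width: 0.0487
```

```bash
python3 - <<'E'
from h import *
st()
im,d=vision.get_image("scene");cv2.imwrite("pics/scene4.png",cv2.resize(im[130:240,240:380,::-1],None,fx=5,fy=5,interpolation=cv2.INTER_CUBIC))
st()
E
```

```text
t 5.15 posT [-52.58  -0.5  262.91] axT z [-0.001  0.    -1.   ] F_T [1.15 2.99 5.05] w 48.7
t 5.2 posT [-52.58  -0.51 262.92] axT z [-0.001  0.    -1.   ] F_T [1.73 2.59 6.34] w 48.9
```

View pics/scene4.png

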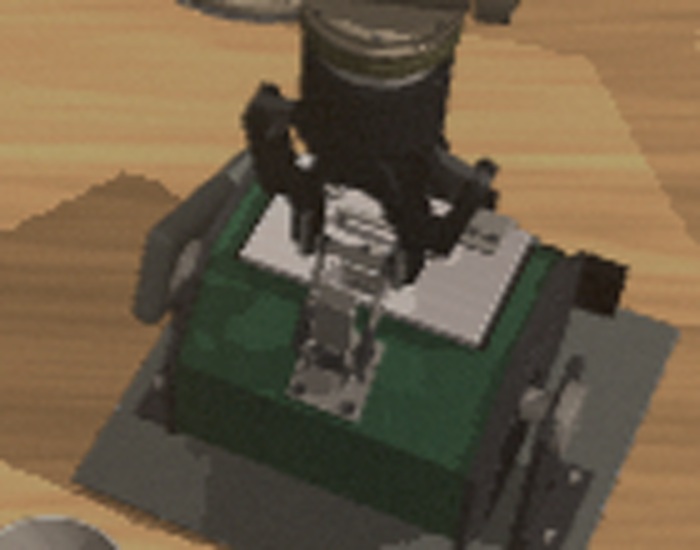

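>>> send_rows([
  [0.15,0,0.08,0,0,0,46],
  [0.3,0,0.17,0,0,0,46],
  [0.46,0,0.29,0,0,0,46],
  [0.62,0,0.42,0,0,0,46],
  [0.62,0,0.42,0,0,0,46],
])

```text
time_s: 5.82
position: [0.5545, 0.0595, 0.2402]
tool_rot: [[-0.909, 0.416, -0.002], [0.416, 0.909, -0.0], [0.001, -0.001, -1.0]]
ft_force: [1.6, -4.0, -3.5]
grip_width: 0.0486
```

```bash
python3 - <<'E'
from h import *
st()
for n,sl in (("scene",(slice(130,240),slice(240,380))),("top",(slice(170,280),slice(180,320)))):
    im,d=vision.get_image(n);cv2.imwrite(f"pics/{n}5.png",cv2.resize(im[sl][...,::-1],None,fx=5,fy=5,interpolation=cv2.INTER_CUBIC))
st()
E
```

```text
t 5.83 posT [-21.03  -0.45 240.17] axT z [ 0.001  0.001 -1.   ] F_T [-3.14  2.95 -3.54] w 48.6
t 5.92 posT [-21.51  -0.48 240.86] axT z [ 0.001  0.    -1.   ] F_T [-2.05  2.94 -2.35] w 48.7
```

View pics/scene5.png

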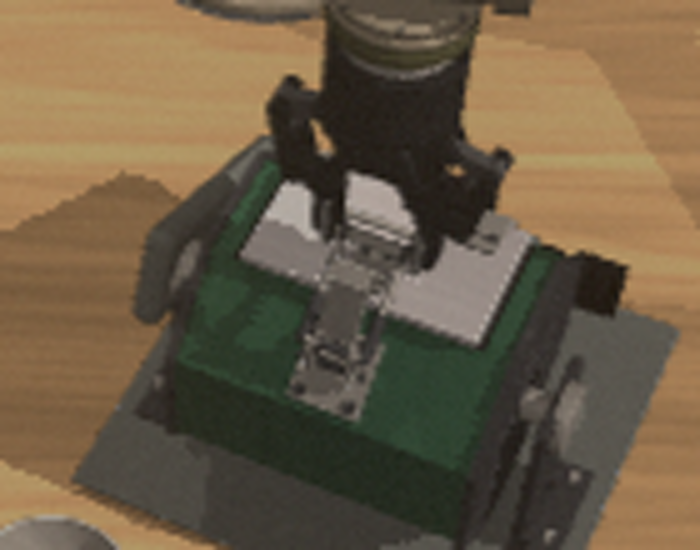

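```bash
cat >> h.py <<'E'
def side(name,W=32):
    img=np.full((560,760,3),255,np.uint8);S=4
    px=lambda x,z:(int((x+110)*S),int((290-z)*S))
    for n,col in (("scene",(0,0,255)),("top",(255,0,0))):
        im,d=vision.get_image(n)
        v,u=np.nonzero(d>0);T=toT(unproj(n,u,v,d[v,u])*1000)
        m=(abs(T[:,1])<W)&(T[:,0]>-110)&(T[:,0]<80)&(T[:,2]>150)&(T[:,2]<290)
        for t in T[m]:
            a=abs(t[1])
            c=col if a<13 else ((120,160,255) if col[2] else (255,160,120))
            if a>23: c=(180,180,180)
            cv2.circle(img,px(t[0],t[2]),2,c,-1)
    for p in ((-76.9,198),(-37.3,237.6)): cv2.circle(img,px(*p),6,(0,160,0),2)
    cv2.line(img,px(-45,226),px(45,226),(0,0,0),1)
    s=status.observe();p=toT(np.array(s['position'])*1000);cv2.circle(img,px(p[0],p[2]),4,(0,0,0),-1)
    cv2.imwrite(name,img)
E
python3 -c "
from h import *
side('pics/side5.png')"
```

```text
(no output)
```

View pics/side5.png

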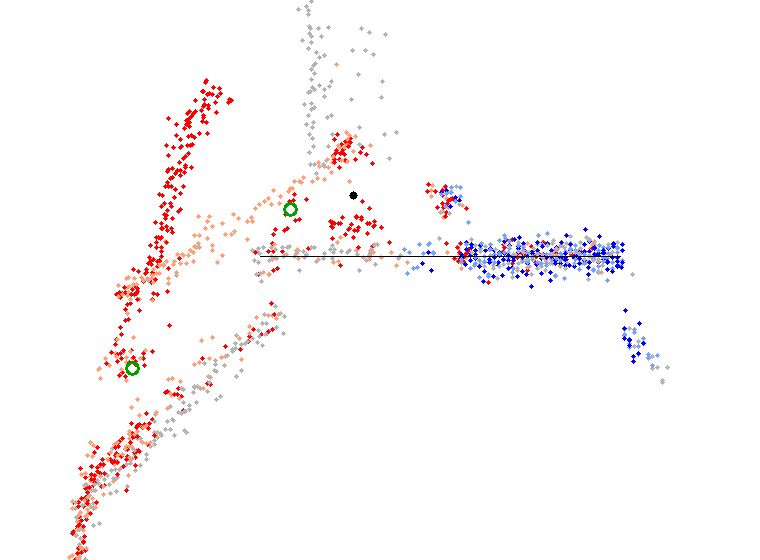

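>>> send_rows([
  [0,0,0.06,0,0,0,46],
  [0,0,0.12,0,0,0,46],
  [0,0,0.18,0,0,0,46],
  [0,0,0.2,0,0,0,46],
  [0,0,0.2,0,0,0,46],
])

```text
time_s: 6.65
position: [0.5537, 0.06, 0.2314]
tool_rot: [[-0.909, 0.416, -0.003], [0.416, 0.909, 0.001], [0.003, -0.0, -1.0]]
ft_force: [-8.5, -0.9, 3.5]
grip_width: 0.0489
```

```bash
python3 - <<'E'
from h import *
st()
side('pics/side6.png')
st()
E
```

```text
t 6.65 posT [-20.1   -0.59 231.43] axT z [ 0.003  0.    -1.   ] F_T [7.29 4.4  3.46] w 48.9
t 6.75 posT [-20.16  -0.62 231.54] axT z [ 0.003  0.    -1.   ] F_T [6.27 3.58 3.77] w 48.9
```

View pics/side6.png

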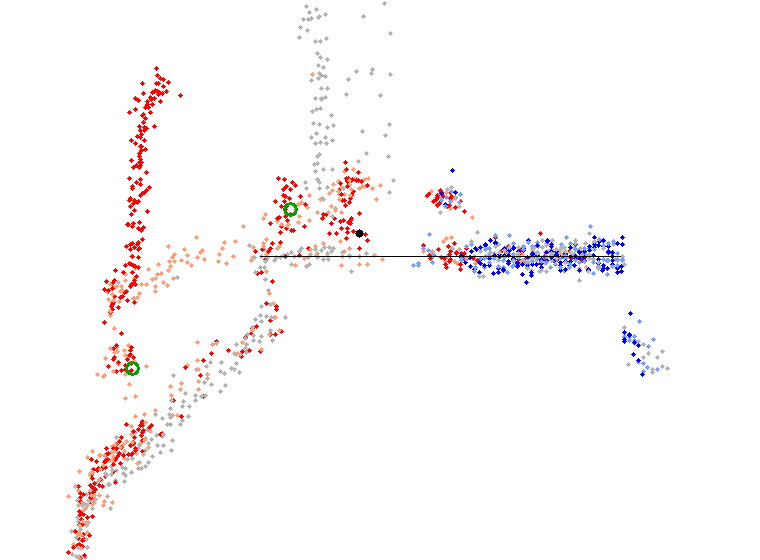

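>>> send_rows([
  [0,0,0.03,0,0,0,46],
  [0,0,0.05,0,0,0,46],
  [0,0,0.05,0,0,0,46],
])

```text
time_s: 7.12
position: [0.5537, 0.06, 0.2289]
tool_rot: [[-0.909, 0.416, -0.003], [0.416, 0.909, 0.001], [0.003, -0.0, -1.0]]
ft_force: [-7.3, -0.5, 3.2]
grip_width: 0.0484
```

```bash
python3 -c "
from h import *
st()"
```

```text
t 7.12 posT [-20.1   -0.57 228.9 ] axT z [ 0.003  0.    -1.   ] F_T [6.39 3.5  3.22] w 48.4
```

>>> send_rows([
  [0,0,0.015,0,0,0,46],
  [0,0,0.025,0,0,0,46],
  [0,0,0.025,0,0,0,46],
])

```text
time_s: 7.5
position: [0.5538, 0.06, 0.2285]
tool_rot: [[-0.909, 0.416, -0.002], [0.416, 0.909, 0.001], [0.002, -0.0, -1.0]]
ft_force: [-8.8, -0.8, 8.2]
grip_width: 0.0483
```

```bash
python3 -c "
from h import *
st()
side('pics/side7.png')
st()"
```

```text
t 7.5 posT [-20.24  -0.61 228.52] axT z [ 0.002  0.    -1.   ] F_T [7.69 4.44 8.23] w 48.3
t 7.6 posT [-20.25  -0.62 228.55] axT z [ 0.002  0.    -1.   ] F_T [7.13 4.43 8.28] w 48.2
```

View pics/side7.png

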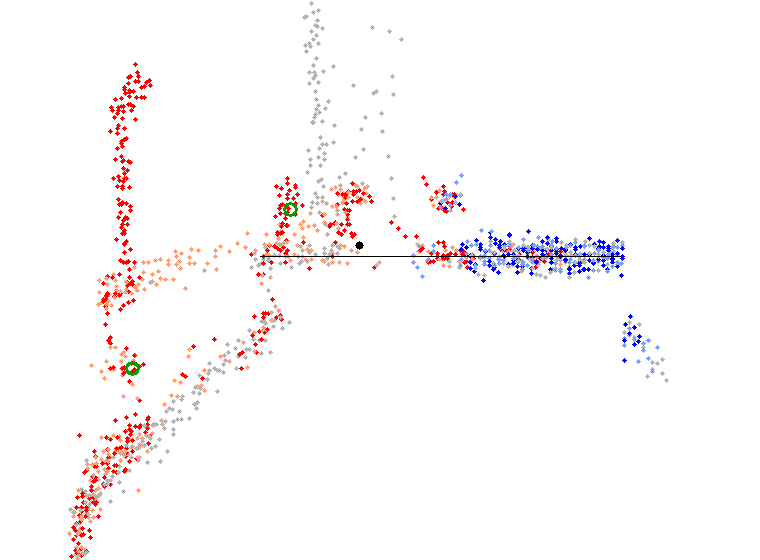

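>>> send_rows([
  [-0.03,0,-0.02,0,0,0,46],
  [-0.06,0,-0.02,0,0,0,46],
  [-0.09,0,-0.02,0,0,0,46],
  [-0.12,0,-0.02,0,0,0,46],
  [-0.12,0,-0.02,0,0,0,46],
])

```text
time_s: 8.22
position: [0.5595, 0.0574, 0.2288]
tool_rot: [[-0.909, 0.416, -0.002], [0.416, 0.909, 0.001], [0.002, -0.0, -1.0]]
ft_force: [-5.9, -2.5, 2.5]
grip_width: 0.0483
```

```bash
python3 -c "
from h import *
st()"
```

```text
t 8.22 posT [-26.47  -0.6  228.77] axT z [ 0.002  0.    -1.   ] F_T [4.33 4.78 2.49] w 48.3
```

>>> send_rows([
  [-0.03,0,0,0,0,0,46],
  [-0.06,0,0,0,0,0,46],
  [-0.06,0,0,0,0,0,46],
])

```text
time_s: 8.6
position: [0.5623, 0.0561, 0.2288]
tool_rot: [[-0.909, 0.416, -0.002], [0.416, 0.909, 0.001], [0.002, -0.0, -1.0]]
ft_force: [-5.6, -1.0, 2.3]
grip_width: 0.0483
```

```bash
python3 -c "
from h import *
st()"
```

```text
t 8.6 posT [-29.54  -0.6  228.8 ] axT z [ 0.002  0.    -1.   ] F_T [4.7  3.23 2.35] w 48.3
```

>>> send_rows([
  [-0.015,0,0,0,0,0,46],
  [-0.03,0,0,0,0,0,46],
  [-0.03,0,0,0,0,0,46],
])

```text
time_s: 8.98
position: [0.5632, 0.0557, 0.2288]
tool_rot: [[-0.909, 0.416, -0.003], [0.416, 0.909, 0.001], [0.003, -0.0, -1.0]]
ft_force: [-8.6, -1.2, 4.4]
grip_width: 0.0488
```

```bash
python3 -c "
from h import *
st()"
```

```text
t 8.97 posT [-30.59  -0.61 228.78] axT z [ 0.003  0.    -1.   ] F_T [7.33 4.68 4.44] w 48.8
```

>>> send_rows([
  [-0.015,0,0,0,0,0,46],
  [-0.015,0,0,0,0,0,46],
])

```text
time_s: 9.22
position: [0.5633, 0.0556, 0.2287]
tool_rot: [[-0.909, 0.416, -0.004], [0.416, 0.909, 0.001], [0.005, -0.001, -1.0]]
ft_force: [-11.3, -0.0, 3.5]
grip_width: 0.0484
```

```bash
python3 -c "
from h import *
st()
side('pics/side8.png')
st()"
```

```text
t 9.22 posT [-30.7   -0.59 228.73] axT z [ 0.005  0.001 -1.   ] F_T [10.3   4.75  3.52] w 48.4
t 9.32 posT [-30.68  -0.59 228.72] axT z [ 0.005  0.001 -1.   ] F_T [9.37 5.5  3.83] w 48.8
```

View pics/side8.png

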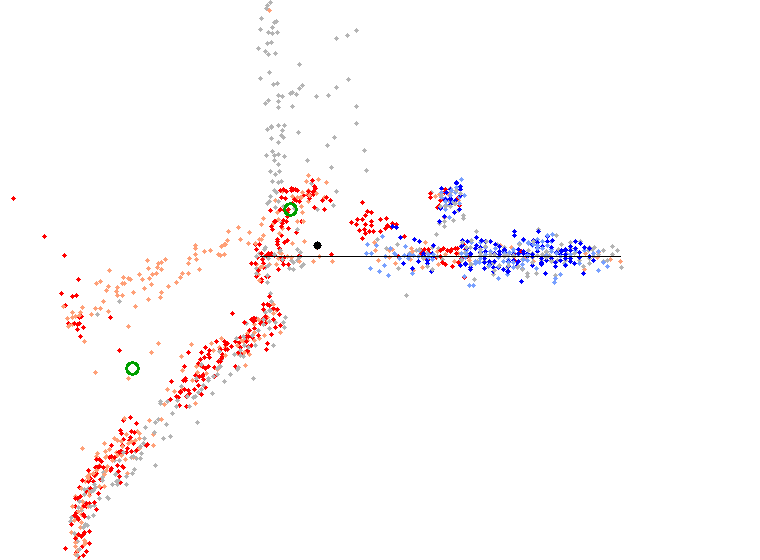

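>>> send_rows([
  [0,0,0,0,0,0,60],
  [0,0,0,0,0,0,64],
  [0,0,0,0,0,0,64],
  [0,0,0,0,0,0,64],
])

```text
time_s: 9.82
position: [0.5653, 0.0548, 0.2284]
tool_rot: [[-0.909, 0.416, 0.0], [0.416, 0.909, 0.0], [-0.0, 0.0, -1.0]]
ft_force: [0.5, 0.1, 0.0]
grip_width: 0.0641
```

>>> send_rows([
  [0,0,-0.15,0,0,0,64],
  [0,0,-0.5,0,0,0,64],
  [0,0,-1.2,0,0,0,64],
  [0,0,-2,0,0,0,64],
  [0,0,-2,0,0,0,64],
])

```text
time_s: 10.45
position: [0.566, 0.0548, 0.332]
tool_rot: [[-0.909, 0.416, 0.007], [0.416, 0.909, -0.001], [-0.007, 0.002, -1.0]]
ft_force: [-0.1, 0.0, -0.4]
grip_width: 0.0639
```

```bash
python3 -c "
from h import *
st()
side('pics/side9.png')
im,d=vision.get_image('scene');cv2.imwrite('pics/scene9.png',cv2.resize(im[130:240,240:380,::-1],None,fx=5,fy=5,interpolation=cv2.INTER_CUBIC))
st()"
```

```text
t 10.45 posT [-33.44  -0.92 332.02] axT z [-0.007 -0.002 -1.   ] F_T [ 0.13  0.06 -0.38] w 63.9
t 10.6 posT [-32.54  -0.53 327.7 ] axT z [ 0.001  0.    -1.   ] F_T [-0.59  0.07 -0.3 ] w 64.1
```

View pics/side9.png

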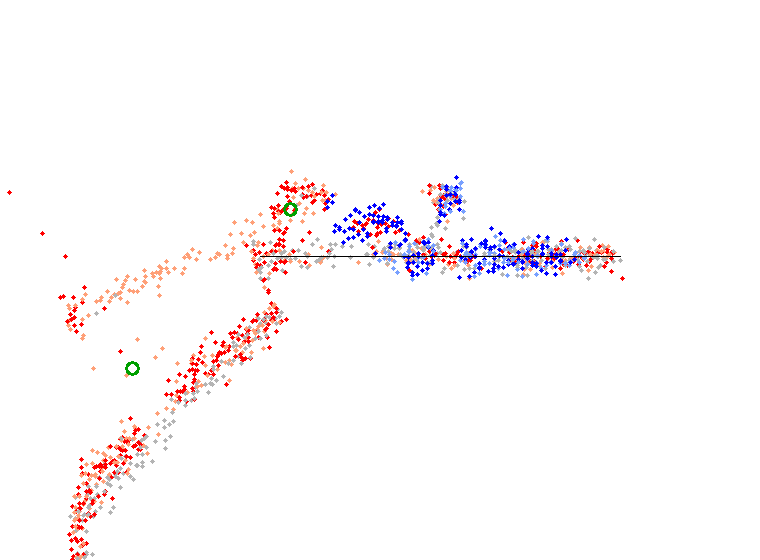

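View pics/scene9.png

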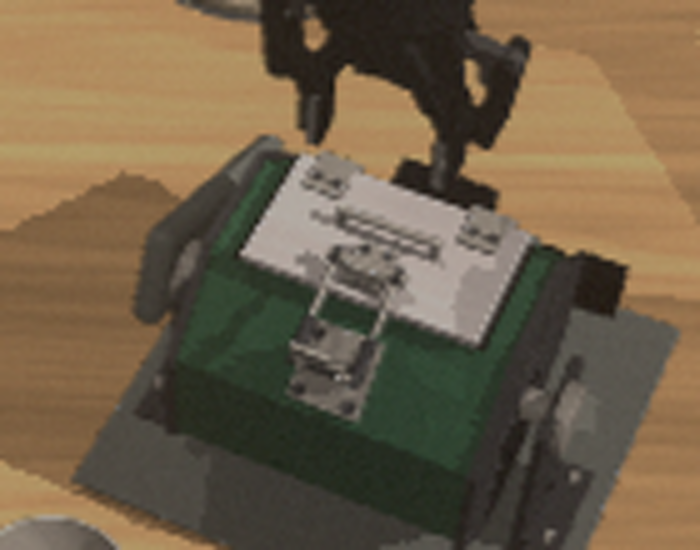

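```bash
python3 - <<'E'
from h import *
for n in ("scene","top"):
    im,d=vision.get_image(n)
    v,u=np.nonzero(d>0);T=toT(unproj(n,u,v,d[v,u])*1000)
    m=(abs(T[:,1])<16)&(T[:,0]>-160)&(T[:,0]<-80)&(T[:,2]>196)&(T[:,2]<285)
    e=np.degrees(np.arctan2(T[m,2]-198,-(T[m,0]+76.9)))
    r=np.hypot(T[m,2]-198,T[m,0]+76.9)
    A=np.c_[T[m],r,e];A=A[A[:,3].argsort()];print(n,len(A));print(A[::max(1,len(A)//25)].round(1).tolist())
E
```

```text
scene 48
[[-80.4, -12.0, 202.9, 6.0, 54.7], [-82.9, -12.5, 211.2, 14.5, 65.7], [-90.6, -6.7, 207.6, 16.7, 34.9], [-89.9, 6.2, 208.6, 16.7, 39.2], [-90.0, -3.2, 209.5, 17.4, 41.4], [-90.6, 15.4, 208.8, 17.5, 38.4], [-91.6, 2.3, 208.2, 17.9, 34.8], [-91.2, 8.8, 208.8, 17.9, 36.9], [-90.0, -12.5, 210.3, 17.9, 43.3], [-88.0, -11.6, 212.1, 18.0, 51.9], [-91.8, -13.5, 208.2, 18.0, 34.5], [-91.6, -0.8, 210.1, 19.1, 39.4], [-90.2, -15.6, 212.5, 19.6, 47.4], [-90.7, -6.5, 212.5, 20.0, 46.3], [-93.4, 11.0, 210.1, 20.5, 36.3], [-92.4, -10.4, 212.1, 20.9, 42.2], [-92.2, 11.7, 213.1, 21.5, 44.6], [-92.6, -10.1, 217.0, 24.6, 50.4], [-90.0, -11.9, 219.6, 25.3, 58.9], [-94.2, -7.2, 226.8, 33.6, 59.0], [-99.8, -12.4, 232.1, 41.0, 56.1], [-108.1, -12.3, 242.3, 54.1, 54.9], [-113.7, 9.6, 245.4, 60.0, 52.2], [-113.7, 0.5, 246.2, 60.7, 52.6], [-113.6, 6.7, 247.0, 61.2, 53.2], [-114.9, -6.1, 247.0, 62.0, 52.2], [-114.1, 3.5, 249.5, 63.5, 54.2], [-114.6, -5.7, 251.0, 65.0, 54.6], [-115.3, -12.0, 251.0, 65.4, 54.1], [-116.2, -3.4, 251.6, 66.5, 53.7], [-116.8, -9.6, 251.4, 66.6, 53.3], [-115.3, 0.1, 253.1, 67.1, 55.1], [-115.8, 8.9, 253.1, 67.4, 54.8], [-116.5, -9.3, 255.5, 69.8, 55.5], [-116.2, -3.1, 256.0, 70.1, 55.9], [-114.5, -2.3, 258.1, 70.9, 58.0], [-117.0, 5.5, 256.5, 70.9, 55.6], [-114.9, 6.5, 258.0, 71.0, 57.6], [-113.8, -4.9, 258.8, 71.1, 58.8], [-116.4, 2.8, 257.3, 71.3, 56.4], [-115.6, -8.7, 258.6, 71.9, 57.5], [-116.5, -6.1, 258.2, 72.0, 56.7], [-116.1, 0.0, 258.7, 72.3, 57.1], [-117.1, -12.4, 258.1, 72.4, 56.2], [-114.9, 9.7, 260.8, 73.4, 58.8], [-116.2, 3.1, 261.5, 74.7, 58.3], [-116.7, -12.0, 262.0, 75.3, 58.1], [-118.2, 8.2, 261.0, 75.4, 56.8]]
top 0
[]
```

```bash
python3 -c "
from h import *
rows([-86,0,280])"
```

```text
t 10.7 posT [-32.5  -0.5 327.4] ->W [613.3  32.  280. ] shift [-1.072 -0.012  0.946] turn [-0.005 -0.014  0.012] F_T [ 0.96  0.09 -0.62] w 63.8
```

>>> send_rows([
  [-0.3,-0.012,0,0,0,0,0],
  [-0.7,-0.012,0.1,0,0,0,0],
  [-1.07,-0.012,0.4,0,0,0,0],
  [-1.07,-0.012,0.9,0,0,0,0],
  [-1.07,-0.012,0.9,0,0,0,0],
], grip_force=40)

```text
time_s: 11.32
position: [0.6131, 0.0319, 0.2806]
tool_rot: [[-0.909, 0.417, -0.006], [0.417, 0.909, 0.001], [0.006, -0.002, -1.0]]
ft_force: [-0.1, 0.1, 0.1]
grip_width: 0.0
```

```bash
python3 -c "
from h import *
rows([-86,0,243])
im,d=vision.get_image('scene');cv2.imwrite('pics/scene10.png',cv2.resize(im[130:240,240:380,::-1],None,fx=5,fy=5,interpolation=cv2.INTER_CUBIC))
rows([-86,0,243])"
```

```text
t 11.325 posT [-8.580e+01  2.000e-01  2.806e+02] ->W [613.3  32.  243. ] shift [-0.007  0.005  0.751] turn [-0.011 -0.04   0.01 ] F_T [ 0.15 -0.09  0.12] w 0.0
t 11.375 posT [-86.2  -0.  282.4] ->W [613.3  32.  243. ] shift [0.002 0.    0.788] turn [-0.005 -0.018  0.011] F_T [-0.38  1.06  0.62] w 0.3
```

View pics/scene10.png

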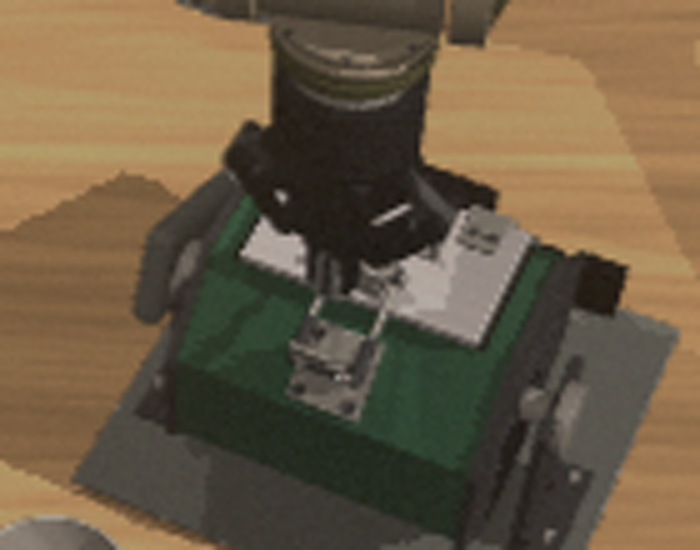

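>>> send_rows([
  [0,0,0.25,0,0,0,0],
  [0,0,0.5,0,0,0,0],
  [0,0,0.78,0,0,0,0],
  [0,0,0.78,0,0,0,0],
])

```text
time_s: 11.88
position: [0.6132, 0.032, 0.243]
tool_rot: [[-0.909, 0.416, -0.003], [0.416, 0.909, 0.0], [0.003, -0.001, -1.0]]
ft_force: [-0.2, -0.6, 0.2]
grip_width: 0.0002
```

```bash
python3 -c "
from h import *
rows([-95,0,240])"
```

```text
t 11.875 posT [-85.8   0.  243. ] ->W [621.5  28.2 240. ] shift [-0.184  0.     0.06 ] turn [-0.006 -0.018  0.012] F_T [-0.05  0.65  0.23] w 0.2
```

>>> send_rows([
  [-0.08,0,0,0,0,0,0],
  [-0.16,0,0.01,0,0,0,0],
  [-0.21,0,0.05,0,0,0,0],
  [-0.28,0,0.11,0,0,0,0],
  [-0.28,0,0.11,0,0,0,0],
])

```text
time_s: 12.5
position: [0.6267, 0.026, 0.2392]
tool_rot: [[-0.909, 0.416, 0.001], [0.416, 0.909, -0.0], [-0.001, 0.0, -1.0]]
ft_force: [-0.6, 0.2, 1.1]
grip_width: 0.0001
```

```bash
python3 -c "
from h import *
side('pics/side11.png')
rows([-109,0,228])"
```

```text
t 12.6 posT [-1.004e+02 -1.000e-01  2.390e+02] ->W [634.2  22.4 228. ] shift [-0.172 -0.003  0.22 ] turn [0.001 0.002 0.012] F_T [ 0.1  -0.35  1.55] w -0.1
```

>>> send_rows([
  [-0.05,0,0.06,0,0,0,0],
  [-0.1,0,0.12,0,0,0,0],
  [-0.14,0,0.17,0,0,0,0],
  [-0.17,0,0.22,0,0,0,0],
  [-0.17,0,0.22,0,0,0,0],
])

```text
time_s: 13.22
position: [0.6348, 0.0223, 0.229]
tool_rot: [[-0.909, 0.416, 0.003], [0.416, 0.909, -0.001], [-0.003, 0.001, -1.0]]
ft_force: [0.6, -0.5, 5.6]
grip_width: -0.0
```

```bash
python3 - <<'E'
from h import *
st()
im,d=vision.get_image('scene');cv2.imwrite('pics/scene12.png',cv2.resize(im[130:240,240:380,::-1],None,fx=5,fy=5,interpolation=cv2.INTER_CUBIC))
rows([-117,0,221])
E
```

```text
t 13.22 posT [-1.0955e+02 -2.0000e-01  2.2903e+02] axT z [-0.003 -0.001 -1.   ] F_T [-0.81  0.22  5.59] w -0.0
t 13.275 posT [-1.095e+02 -2.000e-01  2.290e+02] ->W [641.5  19.  221. ] shift [-0.149 -0.004  0.16 ] turn [0.005 0.021 0.011] F_T [0.34 0.4  5.33] w 0.3
```

View pics/scene12.png

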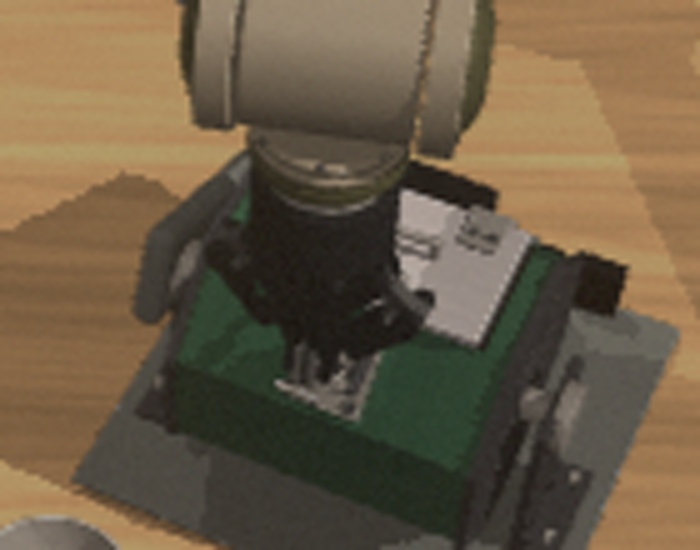

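>>> send_rows([
  [-0.04,0,0.04,0,0,0,0],
  [-0.08,0,0.08,0,0,0,0],
  [-0.12,0,0.12,0,0,0,0],
  [-0.15,0,0.16,0,0,0,0],
  [-0.15,0,0.16,0,0,0,0],
])

```text
time_s: 13.9
position: [0.6402, 0.0199, 0.2198]
tool_rot: [[-0.909, 0.416, -0.002], [0.416, 0.909, 0.001], [0.002, -0.0, -1.0]]
ft_force: [-4.8, 0.7, 4.0]
grip_width: 0.0005
```

```bash
python3 - <<'E'
from h import *
st()
rows([-128,0,212.7])
E
```

```text
t 13.9 posT [-115.48   -0.23  219.85] axT z [ 0.002  0.    -1.   ] F_T [4.62 1.38 3.99] w 0.5
t 13.9 posT [-1.155e+02 -2.000e-01  2.198e+02] ->W [651.5  14.4 212.7] shift [-0.251 -0.005  0.142] turn [-0.001 -0.015  0.015] F_T [4.62 1.38 3.99] w 0.5
```

>>> send_rows([
  [-0.05,0,0.04,0,0,0,0],
  [-0.1,0,0.08,0,0,0,0],
  [-0.15,0,0.12,0,0,0,0],
  [-0.2,0,0.16,0,0,0,0],
  [-0.22,0,0.18,0,0,0,0],
])

```text
time_s: 14.52
position: [0.6503, 0.0153, 0.211]
tool_rot: [[-0.909, 0.416, -0.002], [0.416, 0.909, 0.001], [0.002, 0.0, -1.0]]
ft_force: [-4.0, 2.6, 3.9]
grip_width: 0.0001
```

```bash
python3 - <<'E'
from h import *
st()
im,d=vision.get_image('scene');cv2.imwrite('pics/scene13.png',cv2.resize(im[130:240,240:380,::-1],None,fx=5,fy=5,interpolation=cv2.INTER_CUBIC))
im,d=vision.get_image('top');cv2.imwrite('pics/top13.png',cv2.resize(im[150:260,190:330,::-1],None,fx=5,fy=5,interpolation=cv2.INTER_CUBIC))
rows([-131,0,202])
E
```

```text
t 14.53 posT [-126.57   -0.37  210.96] axT z [ 0.002 -0.    -1.   ] F_T [ 4.74 -0.67  3.87] w 0.1
t 14.625 posT [-126.7   -0.3  210.9] ->W [654.2  13.2 202. ] shift [-0.085 -0.007  0.178] turn [ 0.    -0.009  0.015] F_T [3.47 0.42 3.74] w -0.1
```

View pics/scene13.png

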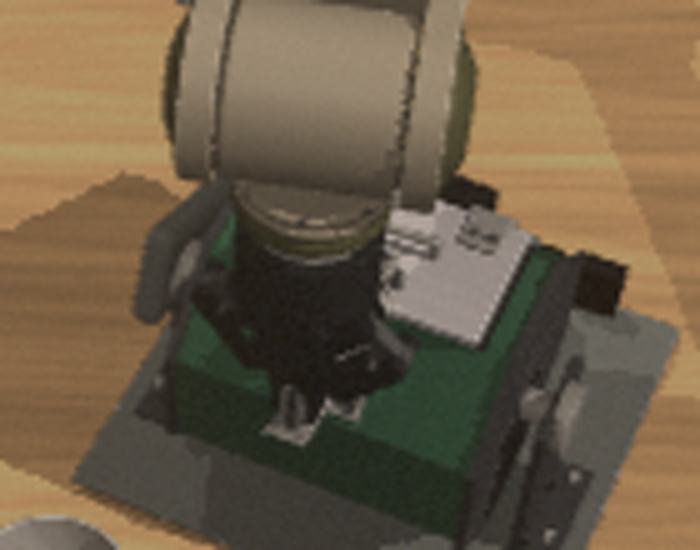

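>>> send_rows([
  [-0.03,0,0.06,0,0,0,0],
  [-0.06,0,0.12,0,0,0,0],
  [-0.08,0,0.18,0,0,0,0],
  [-0.09,0,0.24,0,0,0,0],
  [-0.09,0,0.3,0,0,0,0],
])

```text
time_s: 15.25
position: [0.655, 0.0132, 0.1963]
tool_rot: [[-0.909, 0.416, 0.0], [0.416, 0.909, 0.0], [-0.0, 0.0, -1.0]]
ft_force: [-3.4, 0.4, 6.3]
grip_width: -0.0003
```

```bash
python3 - <<'E'
from h import *
st()
rows([-131.5,0,186])
E
```

```text
t 15.25 posT [-131.69   -0.31  196.31] axT z [-0. -0. -1.] F_T [3.26 1.05 6.32] w -0.3
t 15.25 posT [-131.7   -0.3  196.3] ->W [654.7  13.  186. ] shift [ 0.004 -0.006  0.206] turn [0.002 0.002 0.013] F_T [3.26 1.05 6.32] w -0.3
```

>>> send_rows([
  [0,0,0.07,0,0,0,0],
  [0,0,0.14,0,0,0,0],
  [0.01,0,0.21,0,0,0,0],
  [0.02,0,0.28,0,0,0,0],
  [0.03,0,0.34,0,0,0,0],
])

```text
time_s: 15.88
position: [0.6537, 0.0135, 0.1786]
tool_rot: [[-0.909, 0.416, 0.0], [0.416, 0.909, -0.0], [-0.0, -0.0, -1.0]]
ft_force: [-0.6, 0.1, 1.9]
grip_width: -0.0001
```

```bash
python3 - <<'E'
from h import *
st()
rows([-126,0,165.4])
im,d=vision.get_image('scene');cv2.imwrite('pics/scene14.png',cv2.resize(im[130:240,240:380,::-1],None,fx=5,fy=5,interpolation=cv2.INTER_CUBIC))
E
```

```text
t 15.88 posT [-1.3038e+02 -1.1000e-01  1.7857e+02] axT z [-0.  0. -1.] F_T [0.61 0.2  1.93] w -0.1
t 15.875 posT [-1.304e+02 -1.000e-01  1.786e+02] ->W [649.7  15.2 165.4] shift [ 0.088 -0.002  0.263] turn [-0.001  0.001  0.011] F_T [0.61 0.2  1.93] w -0.1
```

View pics/scene14.png

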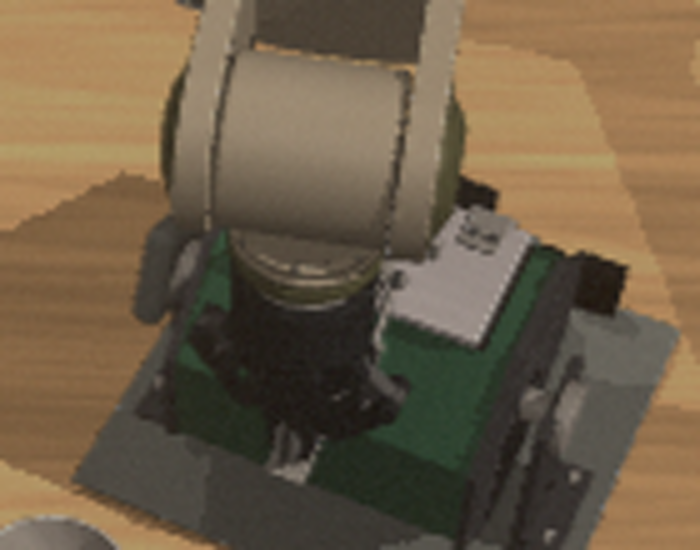

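>>> send_rows([
  [0.02,0,0.06,0,0,0,0],
  [0.04,0,0.12,0,0,0,0],
  [0.06,0,0.18,0,0,0,0],
  [0.075,0,0.22,0,0,0,0],
])

```text
time_s: 16.42
position: [0.65, 0.0152, 0.1674]
tool_rot: [[-0.909, 0.416, -0.001], [0.416, 0.909, 0.0], [0.001, -0.0, -1.0]]
ft_force: [0.3, 0.3, 0.4]
grip_width: 0.0001
```

```bash
python3 - <<'E'
from h import *
st()
E
```

```text
t 16.43 posT [-1.2633e+02 -1.1000e-01  1.6743e+02] axT z [ 0.001  0.    -1.   ] F_T [-0.11 -0.43  0.36] w 0.1
```

>>> send_rows([
  [0.02,0,0.02,0,0,0,0],
  [0.04,0,0.04,0,0,0,0],
  [0.04,0,0.04,0,0,0,0],
])

```text
time_s: 16.8
position: [0.6483, 0.016, 0.1659]
tool_rot: [[-0.909, 0.416, -0.0], [0.416, 0.909, 0.0], [0.0, -0.0, -1.0]]
ft_force: [0.5, -0.2, 0.3]
grip_width: 0.0003
```

```bash
python3 -c "
from h import *
st()"
```

```text
t 16.8 posT [-124.46   -0.17  165.92] axT z [ 0.  0. -1.] F_T [-0.52  0.01  0.29] w 0.3
```

>>> send_rows([
  [0.01,0,0.015,0,0,0,0],
  [0.02,0,0.03,0,0,0,0],
  [0.02,0,0.03,0,0,0,0],
])

```text
time_s: 17.18
position: [0.648, 0.0163, 0.1652]
tool_rot: [[-0.909, 0.416, 0.002], [0.416, 0.909, -0.001], [-0.002, 0.0, -1.0]]
ft_force: [1.4, -1.1, 5.2]
grip_width: -0.0001
```

```bash
python3 -c "
from h import *
st()"
```

```text
t 17.18 posT [-124.05   -0.21  165.17] axT z [-0.002 -0.    -1.   ] F_T [-1.76  0.38  5.2 ] w -0.1
```

Contact with the lever on its stop; press a bit firmer.

>>> send_rows([
  [0.01,0,0.015,0,0,0,0],
  [0.015,0,0.03,0,0,0,0],
  [0.015,0,0.03,0,0,0,0],
])

```text
time_s: 17.55
position: [0.648, 0.0163, 0.165]
tool_rot: [[-0.909, 0.417, 0.005], [0.417, 0.909, -0.001], [-0.005, 0.001, -1.0]]
ft_force: [2.9, -2.2, 10.8]
grip_width: 0.0
```

```bash
python3 -c "
from h import *
st()"
```

```text
t 17.55 posT [-124.04   -0.22  165.04] axT z [-0.005 -0.001 -1.   ] F_T [-3.51  0.77 10.84] w 0.0
```

>>> send_rows([
  [0.01,0,0.015,0,0,0,0],
  [0.01,0,0.015,0,0,0,0],
])

```text
time_s: 17.8
position: [0.648, 0.0163, 0.165]
tool_rot: [[-0.909, 0.417, 0.007], [0.417, 0.909, -0.002], [-0.007, 0.001, -1.0]]
ft_force: [2.6, -2.1, 13.6]
grip_width: 0.0004
```

>>> send_rows([
  [-0.05,0,-0.1,0,0,0,0],
  [-0.2,0,-0.6,0,0,0,0],
  [-0.4,0,-1.4,0,0,0,0],
  [-0.6,0,-2.4,0,0,0,0],
  [-0.6,0,-3.4,0,0,0,0],
])

```text
time_s: 18.42
position: [0.6736, 0.0043, 0.3327]
tool_rot: [[-0.909, 0.417, -0.002], [0.417, 0.909, 0.001], [0.002, -0.001, -1.0]]
ft_force: [0.5, -0.1, 0.2]
grip_width: 0.0004
```

>>> send_rows([
  [0.8,0,0,0,0,0,0],
  [2,0,-0.5,0,0,0,0],
  [3.2,0,-0.5,0,0,0,0],
  [4.4,0,-0.5,0,0,0,0],
  [4.4,0,-0.5,0,0,0,0],
])

```text
time_s: 19.05
position: [0.4702, 0.0977, 0.3579]
tool_rot: [[-0.91, 0.414, -0.0], [0.414, 0.91, 0.0], [0.0, 0.0, -1.0]]
ft_force: [0.7, 0.4, 1.1]
grip_width: 0.0004
```

```bash
python3 - <<'E'
from h import *
st()
side('pics/side15.png')
for n,sl in (("scene",(slice(130,240),slice(240,380))),("top",(slice(150,270),slice(180,320)))):
    im,d=vision.get_image(n);cv2.imwrite(f"pics/{n}15.png",cv2.resize(im[sl][...,::-1],None,fx=5,fy=5,interpolation=cv2.INTER_CUBIC))
    v,u=np.nonzero(d>0);T=toT(unproj(n,u,v,d[v,u])*1000)
    m=(abs(T[:,1])<11)&(T[:,0]>-140)&(T[:,0]<-85)&(T[:,2]>140)&(T[:,2]<225)
    h=((-(T[m,0]+76.9)+(T[m,2]-198))/2**.5); s=(-(T[m,0]+76.9)-(T[m,2]-198))/2**.5
    for a,b in ((10,20),(20,30),(30,40),(40,50),(50,60),(60,66),(66,80)):
        k=(s>=a)&(s<b)
        if k.any(): print(n,a,b,k.sum(),np.median(h[k]).round(2))
    m=(T[:,2]>222)&(T[:,2]<231)&(abs(T[:,1])<70)&(T[:,0]>-42)&(T[:,0]<42)
    c,*_=np.linalg.lstsq(np.c_[T[m][:,:2],np.ones(m.sum())],T[m][:,2],rcond=None);print('lid plane',c.round(4))
E
```

```text
t 19.05 posT [7.1460e+01 1.0000e-01 3.5792e+02] axT z [ 0. -0. -1.] F_T [-0.46 -0.6   1.07] w 0.4
scene 10 20 23 2.39
scene 20 30 25 4.75
scene 30 40 27 4.39
scene 40 50 29 3.83
scene 50 60 26 2.91
scene 60 66 14 5.91
scene 66 80 15 7.66
lid plane [ 1.000000e-02 -7.000000e-04  2.264811e+02]
top 10 20 23 2.56
top 20 30 17 4.17
top 30 40 15 4.11
top 40 50 18 4.26
top 50 60 14 3.91
top 60 66 16 5.61
top 66 80 12 5.4
lid plane [ 8.90000e-03 -2.00000e-03  2.26393e+02]
```

View pics/scene15.png

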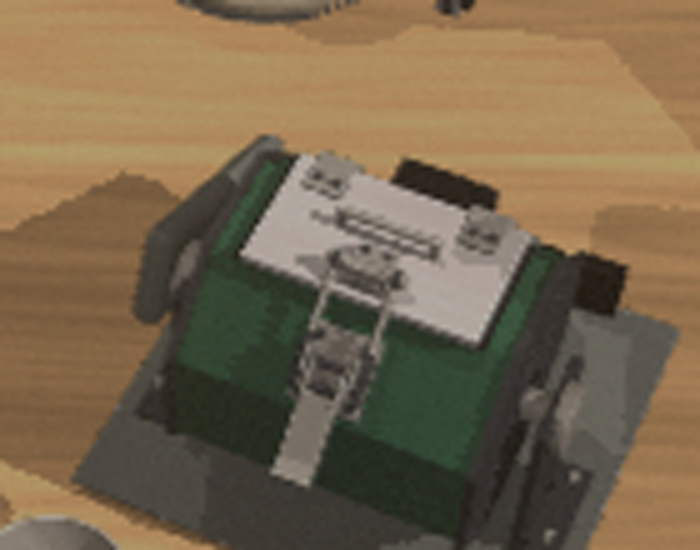

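View pics/side15.png

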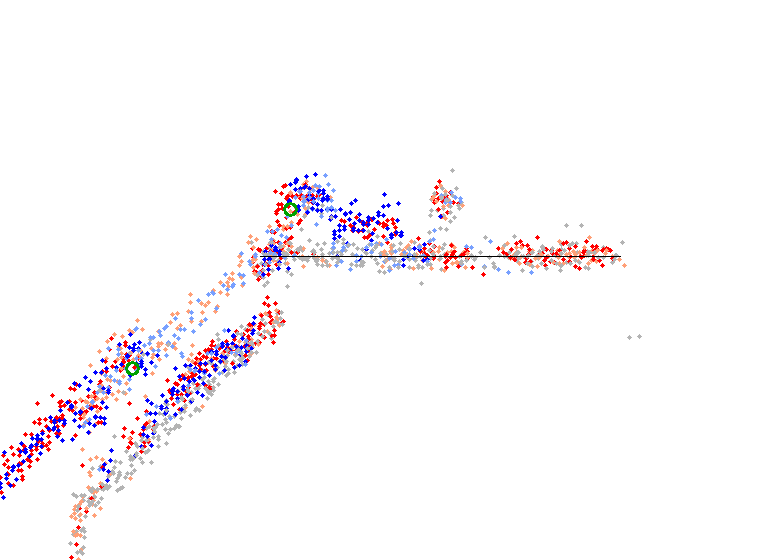

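>>> send_rows([
  [0,0,0,0,0,0,0],
  [0,0,0,0,0,0,0],
])

```text
time_s: 19.5
position: [0.4742, 0.0958, 0.3568]
tool_rot: [[-0.909, 0.417, -0.001], [0.417, 0.909, 0.0], [0.001, -0.0, -1.0]]
ft_force: [0.2, 0.3, 0.1]
grip_width: 0.0002
```

```bash
python3 -c "
from h import *
st(); print(env.close_job())"
```

```text
t 19.5 posT [6.7100e+01 2.0000e-01 3.5676e+02] axT z [ 0.001  0.    -1.   ] F_T [-0.11 -0.33  0.1 ] w 0.2
the job is handed in; nothing more can be done
None
```

The hatch lid is latched and I handed the job in at 19.5 s. No verdict came back, so what follows is from my own checks.

**What I did:**
- **Hooking the bail:** I gripped the bail's bar by its ends, carried it over the tab and lowered it until it touched the keeper's floor. I then drew it out until it met the tab, about 6 mm inwards of the mid-slot setting. The wrist force was about 10 N at most, friction included, with the lever at roughly 1.7 rad.
- **Closing the lever:** I let go, then pressed the lever over past dead centre with closed fingertips, which took about 5–7 N. At the stop I pressed up to about 14 N; the fingertips gave no further, so the lever was hard against it.

**Last checks:**
- **Lever:** it lies along the slope with its face about 4 mm off the pivot line, which is the home position. The top camera shows this clearly. The scene camera's depth hinted at a lean of about 0.06 rad past the stop, which I took as noise.
- **Bar and lid:** the bar shows behind the tab. The lid's depth fit gave about 0.01 rad of tilt, within the 0.03 rad limit.
- **Robot:** it was clear of everything, with a wrist force close to zero.
- **Not measured:** I could not read the bail's pull on the keeper directly, and infer it from the lever snapping past dead centre onto its stop. I kept the arm clear of the bystanders but did not measure their positions again at the end.

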